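# Gauge the opening of the machine vice

## Robot

A 6-joint arm with a two-finger parallel gripper is mounted at the origin on a cart in front of the work surface, level with it; the furniture and walls round the work are solid. World frame = base frame: x ahead of the robot, y to its left, z up, the work surface at z = 0. Lengths are in m, angles in degrees, forces in N, time in s.
With the tool pointing down it reaches from about 0.25 to 0.8 m from the base axis. Payload 3.9 kg.
Tool frame: the origin (TCP) lies midway between the tips of the shut fingers; the grasp point (between the pads) lies 19 mm behind it; z points along the fingers, y is the line along which they close (so a half turn about z gives the same grasp; the last joint's range is limited). The gripper opens to 85 mm and grips with 20 to 120 N. Pads are 22 mm wide; open, the fingers measure 114 mm over their backs; the gripper's body (76 mm by 85 mm) begins 54 mm behind the grasp point. The pads swing forward as they close: fully open they stand 13 mm farther back than shut.
Start: joints at [0, 14.897, -7.913, 67.191, 0, 90], TCP at [0.525, -0, 0.231] pointing down, gripper open.
Joint ranges: [-159.42, 159.42], [-47.68, 98.78], [-73.54, 78.23], [-108.79, 121.32], [-90, 84.71], [-180, 180]. Speed limits (degrees/s): [147.25, 147.25, 180, 180, 180, 180].

## Interface

Orientations are given as a 3x3 rotation matrix whose columns are the frame's x, y, z axes.
In Python, from workcell import sense, viewer, robot gives the robot as it stands.
- The arm moves only by the tool drive_tool, never from a script. Its argument "targets" is a list of rows, each a list of 7 numbers: the shift along the tool's x, y, z in mm, then the turn, a rotation vector about the tool's x, y, z in degrees, then the finger opening in mm, from 0 to 85.4. A call has exactly 8 rows; each row is the pose to reach, as a shift and turn from the pose commanded when the call began, along the tool's axes at that moment; what a row does not reach only later rows make up. A row lasts 1/10 s, in which the tool goes at most 50 mm and 8.59 degrees, less where a joint would pass 70% of its speed; a pose out of reach is approached as far as the arm can. A call with a gripper value outside its range is refused whole. The fingers move at their own pace and stop on an object; the grip force is fixed at half the most. Time passes only in rows, so rows that repeat a pose let the fingers close, or fill a call up. It gives the time, the measured TCP pose, the force, the opening and the grip force at its end, in the units of the state.
- sense(): the state, without advancing time (a new reading comes with each control period).
- viewer.read_camera(name): name is "scene" or "side" or "wrist"; returns a dict with "frame" (480x640x3 uint8, blue, green, red), "z_map" (480x640 float32, m along the optical axis (not along the pixel's ray), 0 where there is no reading), "mtx" (3x3 intrinsics, pixels), "extrinsics" (4x4, takes a point from camera to world coordinates); the wrist camera has in their place "T_tool_cam" (4x4, takes a point from camera to tool coordinates, whose origin is the TCP and whose axes are the flange's). Camera axes: x right, y down, z forward; pixel columns grow to the right and rows downward; lengths in m; the calibration is good to about 2 mm. A picture is of the moment at which its call begins: read the wrist's pose just before it.
- robot.finish_job(): hands the job in; it is judged then, once.
The state is a dict: "time_s": time; "joint_pos": joint angles; "joint_velocities": joint speeds; "joint_torque": joint torques, N m; "ee_pos": TCP position; "ee_rot": TCP orientation; "contact_force": force on the tool from outside, world axes, zero at the start; "ft_torque": the same for the moment, N m; "opening": opening from 0.0 (shut) to 1.0 (fully open); "grip_force": force on a finger pad.
Only numpy, scipy, OpenCV 4.12 (cv2) and the standard library are available. Lean on these libraries where they do the work, as an engineer would, in place of code of your own. Each camera call takes 0.05 s, during which the arm holds its last target. There are 200 camera calls.

## Task

Find out how wide the machine vice is open: of the three steel gap gauges with grip tabs, stand the thickest one that goes in without forcing upright between the jaws, its foot down on the vice's bed, its thickness across the gap and roughly in the middle of the jaws' width. Let go of it and leave the other two standing upright on the table; the jaw stays at its setting.

Things in the scene. Friction and masses are not known exactly. Their poses are not given: they have to be found in the camera images.
- thin_gauge_centre (a point): thinnest of three gap gauges: bright steel block 14 mm thick (x), 52 wide (y), 46 high, foot chamfered 4 mm; on top, centred, a dark upright grip tab 12 mm thick (x), 34 wide (y), 34 high, alike on all three. Stands 80 mm high, 0.2 kg. Point: its centre, 40 mm above its underside, 23 mm below the tab's middle. x: across the thickness of block and tab (pinch the tab along x); z: up
- middle_gauge_centre (a point): middle of three gap gauges: bright steel block 28 mm thick (x), 52 wide (y), 46 high, foot chamfered 4 mm; on top, centred, a dark upright grip tab 12 mm thick (x), 34 wide (y), 34 high, alike on all three. Stands 80 mm high, 0.3 kg. Point: its centre, 40 mm above its underside, 23 mm below the tab's middle. x: across the thickness of block and tab (pinch the tab along x); z: up
- thick_gauge_centre (a point): thickest of three gap gauges: bright steel block 42 mm thick (x), 52 wide (y), 46 high, foot chamfered 4 mm; on top, centred, a dark upright grip tab 12 mm thick (x), 34 wide (y), 34 high, alike on all three. Stands 80 mm high, 0.42 kg. Point: its centre, 40 mm above its underside, 23 mm below the tab's middle. x: across the thickness of block and tab (pinch the tab along x); z: up
- fixed_face (a point): fixed (far) jaw of the small green machine vice, fast to the table: foot of its gripping face, mid-width, at bed height (24 mm above the table). x: square to the face, out of the gap into this jaw, roughly away from the robot; y: along the jaw's width; z: up. Jaws 70 mm wide, rising 38 mm above the bed; the bed is two flat ways beside a 28 mm wide channel
- jaw_face (a point): sliding (near) jaw: foot of its gripping face, mid-width, at bed height; axes as the fixed jaw's. Gap = distance between the two points, set between 22 and 58 mm; the screw is tight, the jaw does not slide. If the thickest gauge that goes in has under 8 mm to spare, the next thinner one (if any) counts as right too
There are look-alikes about, which are no part of the job. Leave any blue or yellow look-alike of the part that bears thick_gauge_centre alone.

How it is judged:
By the outcome, as a careful person would: the job done as asked, in the order asked, and still so for the second after the job is handed in, with the robot touching nothing.
It also fails if it takes over 38 s, if anything falls off the work surface, if the arm or the gripper's body presses on something with over 40 N, if the wrist force passes 120 N, or if a joint passes its speed limit or range.

## Working session

There is one attempt and no reset: what is moved stays moved. The work goes in short steps, Python scripts to look and compute and a tool call to move; the robot and the scene stay as the last step left them, time stands still between calls to the robot, and variables do not carry over. Pictures are saved under pics/ and viewed, at most 10 in all, crops included, and the job is handed in when it is done.

Besides the shell and the picture viewer there is one more tool, called after "Request:" as a command line: name --pt "numbers of a row" for each row, then --argument value for the rest. drive_tool: Moves the arm, as the interface text tells. Its arguments: {"type":"object","properties":{"targets":{"type":"array","items":{"type":"array","items":{"type":"number"}}}},"required":["targets"]}

```bash
mkdir -p pics; python3 - <<'E'
from workcell import sense, viewer
import cv2,numpy as np,pickle
d={}
for n in("scene","side"):
    r=viewer.read_camera(n); d[n]=r; cv2.imwrite(f"pics/{n}0.png",r["frame"])
    print(n,np.round(r["mtx"],1).tolist(),np.round(r["extrinsics"],3).tolist(),(r["z_map"]>0).mean())
s=sense();d["s"]=s
print(s)
d["wrist"]=viewer.read_camera("wrist"); cv2.imwrite("pics/wrist0.png",d["wrist"]["frame"]); print(d["wrist"]["T_tool_cam"])
pickle.dump(d,open("d0.pkl","wb"))
E
```

```text
scene [[588.4, 0.0, 312.0], [0.0, 588.4, 243.9], [0.0, 0.0, 1.0]] [[-0.784, -0.431, 0.447, -0.141], [-0.621, 0.528, -0.58, 0.983], [0.014, -0.732, -0.681, 1.107], [0.0, 0.0, 0.0, 1.0]] 0.9960123697916666
side [[552.1, 0.0, 315.9], [0.0, 552.1, 239.8], [0.0, 0.0, 1.0]] [[0.871, -0.304, 0.387, 0.057], [-0.492, -0.517, 0.7, -0.797], [-0.013, -0.8, -0.6, 0.805], [0.0, 0.0, 0.0, 1.0]] 0.9960709635416667
{'time_s': 0.1, 'joint_pos': array([-1.84954583e-03,  1.49313045e+01, -7.97860141e+00,  6.71905714e+01,
        1.25333366e-03,  8.99990994e+01]), 'joint_velocities': array([ 0.01740468, -0.09514761,  0.18664078,  0.10048651,  0.09704194,
        0.1093285 ]), 'joint_torque': array([ 1.30990822e-03, -4.06508374e+01,  2.54527545e+01,  1.01374229e-02,
        8.82594691e-05,  5.67244470e-06]), 'ee_pos': array([ 5.24382403e-01, -9.91872674e-06,  2.30552679e-01]), 'ee_rot': array([[ 1.66005441e-05,  9.99998462e-01, -1.75365943e-03],
       [ 1.00000000e+00, -1.65621093e-05,  2.19314083e-05],
       [ 2.19023303e-05, -1.75365979e-03, -9.99998462e-01]]), 'contact_force': array([0.96384954, 0.5048957 , 0.54677656]), 'ft_torque': array([0.02330079, 0.00737611, 0.02400191]), 'grip_force': 0.0, 'opening': 1.001138868165618}
[[ 5.24286189e-04 -9.47420912e-01 -3.19989594e-01  8.28208294e-02]
 [ 9.99999693e-01  3.10578526e-04  7.18890371e-04 -1.18263963e-04]
 [-5.81709875e-04 -3.19989872e-01  9.47420785e-01 -1.41930439e-01]
 [ 0.00000000e+00  0.00000000e+00  0.00000000e+00  1.00000000e+00]]
```

View pics/scene0.png

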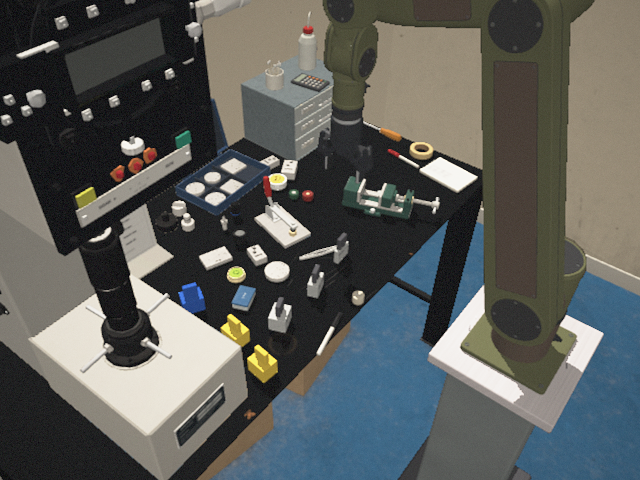

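View pics/side0.png

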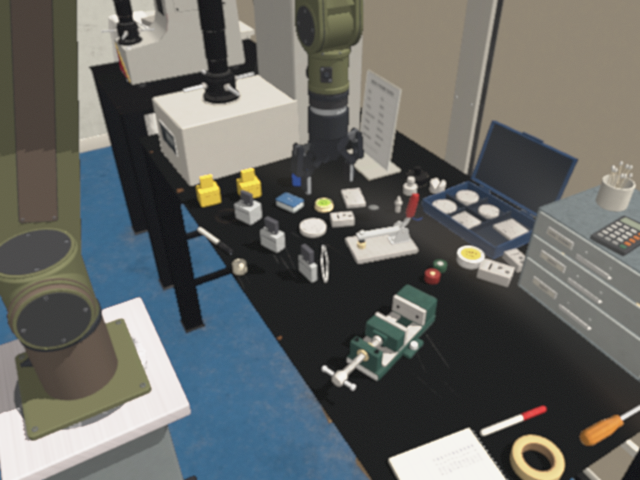

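Scene picture: steel gauges with dark tabs at about (280,315), (316,283) and (341,247), yellow look-alikes at (235,330) and (263,362), a blue one at (191,297), and the green vice at (380,197). In the side view the gauges are at (248,208), (273,236) and (308,264), with the vice at (400,330).

```bash
cat > h.py <<'E'
import numpy as np,cv2,pickle
def cloud(r,E=None):
    E=r["extrinsics"] if E is None else E
    z=r["z_map"];v,u=np.mgrid[:480,:640];K=r["mtx"]
    P=np.stack([(u-K[0,2])/K[0,0]*z,(v-K[1,2])/K[1,1]*z,z],-1)
    return P@E[:3,:3].T+E[:3,3]
def rect(p):
    (c,s,a)=cv2.minAreaRect((p[:,:2]*1000).astype(np.float32)); return np.round(c,1),np.round(s,1),round(a,1)
E
python3 - <<'E'
from h import *
d=pickle.load(open("d0.pkl","rb"))
for n,R in(("scene",{"A":(262,290,297,338),"B":(302,262,330,302),"C":(330,230,352,264)}),("side",{"A":(232,188,264,226),"B":(258,214,287,254),"C":(297,244,318,284)})):
    r=d[n];P=cloud(r);print(n,"table z",np.median(P[(np.abs(P[...,2])<.02)][:,2]))
    for k,(a,b,c,e) in R.items():
        p=P[b:e,a:c].reshape(-1,3);f=r["frame"][b:e,a:c].reshape(-1,3).max(1)
        tab=p[(p[:,2]>.055)&(p[:,2]<.1)];top=p[(p[:,2]>.04)&(p[:,2]<.05)]; al=p[(p[:,2]>.008)&(p[:,2]<.1)]
        tt=p[(p[:,2]>.074)&(p[:,2]<.09)]
        print(k,len(tab),"zmax",np.percentile(al[:,2],98).round(3),"tab",rect(tab),"tabtop",len(tt),rect(tt) if len(tt) else "","top46",rect(top),"all",rect(al))
# mosaic
a=cv2.resize(d["scene"]["frame"][165:225,330:445],None,fx=5,fy=5,interpolation=2)[:300,:575]
b=cv2.resize(d["side"]["frame"][280:390,320:450],None,fx=4,fy=4,interpolation=2)[:300,:520]
c=cv2.resize(d["scene"]["frame"][225:385,220:370],None,fx=3,fy=3,interpolation=2)
h=np.zeros((600,800,3),np.uint8)
b=cv2.resize(d["side"]["frame"][280:390,320:450],(355,300),interpolation=2)
h[:300,:355]=b; h[:232,355:800]=cv2.resize(a,(445,232)); h[300:,:300]=cv2.resize(c,(300,300)); h[240:,310:]=cv2.resize(d["wrist"]["frame"],(490,360))
cv2.imwrite("pics/m1.png",h)
E
```

```text
scene table z 0.0009311918577405986
A 119 zmax 0.082 tab (array([469.2, 309.8]), array([13.4, 36.9]), 22.7) tabtop 63 (array([469.2, 310. ]), array([12.6, 36.7]), 24.9) top46 (array([469.2, 309.9]), array([42.9, 54.5]), 22.3) all (array([468.8, 310.5]), array([43.1, 55.8]), 22.3)
B 106 zmax 0.083 tab (array([470.5, 171. ]), array([13.9, 36.6]), 20.0) tabtop 61 (array([470.6, 171.1]), array([12.7, 34. ]), 22.0) top46 (array([470.7, 171.2]), array([28.4, 54.6]), 20.7) all (array([475.6, 174.2]), array([41.3, 54.8]), 24.0)
C 108 zmax 0.082 tab (array([490.9,  36.4]), array([15.4, 38. ]), 6.7) tabtop 55 (array([490. ,  37.5]), array([14.4, 35.5]), 5.4) top46 (array([489.5,  35. ]), array([15.6, 53.1]), 1.1) all (array([504. ,  36.2]), array([55.8, 57.2]), 1.3)
side table z 0.0010193457907232695
A 142 zmax 0.081 tab (array([470.8, 308.1]), array([16.6, 39.2]), 19.9) tabtop 57 (array([471.7, 308.9]), array([14.9, 37.3]), 24.6) top46 (array([469.3, 334.6]), array([ 55.3, 115.8]), 2.9) all (array([489.4, 346.6]), array([151.2,  66.1]), 63.7)
B 159 zmax 0.081 tab (array([471.8, 168. ]), array([15.3, 36.2]), 23.1) tabtop 73 (array([472.4, 168.6]), array([14.2, 35.4]), 21.4) top46 (array([470.5, 168.5]), array([28.5, 56.8]), 27.4) all (array([473.7, 216.8]), array([156.4,  45.2]), 88.4)
C 157 zmax 0.082 tab (array([491.7,  33.4]), array([12.9, 35.9]), 5.3) tabtop 78 (array([492. ,  33.8]), array([11.7, 35. ]), 3.4) top46 (array([492.1,  33.5]), array([16.4, 54.4]), 7.6) all (array([492.7,  33.4]), array([16.8, 55. ]), 3.8)
```

View pics/m1.png

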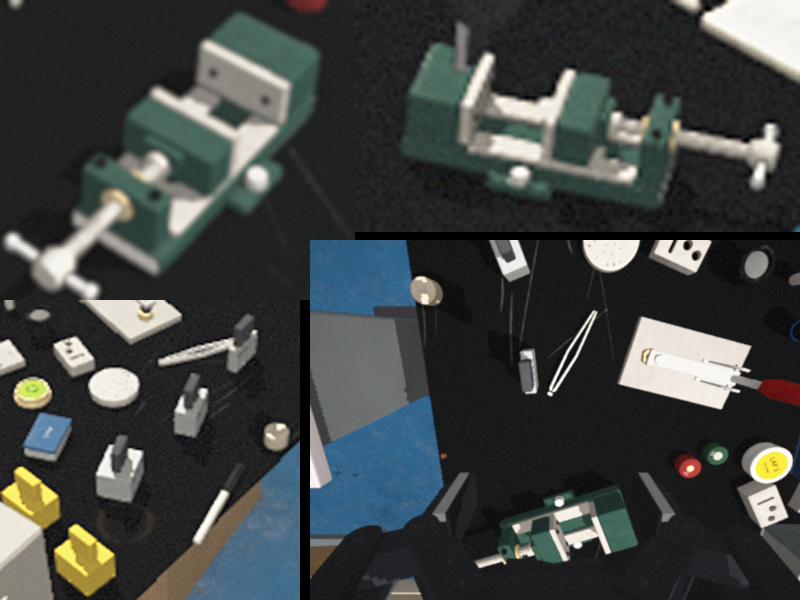

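The mosaic shows the vice with its far fixed jaw (at 260,70 in the crop) and near sliding jaw (180,120). The gap looks wide. Gauges A (thick), B (middle) and C (thin) match the 42, 28 and 14 mm sizes, so next I measure the vice.

```bash
python3 - <<'E'
from h import *
d=pickle.load(open("d0.pkl","rb"))
Ew=np.eye(4);s=d["s"];Ew[:3,:3]=s["ee_rot"];Ew[:3,3]=s["ee_pos"];Ew=Ew@d["wrist"]["T_tool_cam"]
out=[]
for n,E,(a,b,c,e) in(("scene",None,(335,165,440,225)),("side",None,(320,280,445,390)),("wrist",Ew,(140,320,440,445))):
    r=d[n];P=cloud(r,E)[b:e,a:c].reshape(-1,3);F=r["frame"][b:e,a:c].reshape(-1,3).astype(int)
    print(n,P.min(0).round(3),P.max(0).round(3),np.histogram(P[:,2],np.arange(0,.1,.005))[0])
    t=(P[:,2]>.058)&(P[:,2]<.068)
    m=(np.zeros((300,300)));
    p=P[t]; 
    # cluster tops
    ij=((p[:,:2]-[.35,-.35])*500).astype(int);g=np.zeros((200,200),np.uint8);ok=((ij>=0)&(ij<200)).all(1)
    g[ij[ok,0],ij[ok,1]]=1
    g=cv2.morphologyEx(g,cv2.MORPH_CLOSE,np.ones((3,3)))
    k,L,st,ce=cv2.connectedComponentsWithStats(g)
    lab=np.zeros(len(p),int);lab[ok]=L[ij[ok,0],ij[ok,1]]
    for i in range(1,k):
        q=p[lab==i]
        if len(q)>30: print(len(q),rect(q),q[:,2].mean().round(4))
    np.save(n+"_v.npy",np.c_[P,F])
E
```

```text
scene [-0.141 -0.507 -0.009] [0.761 0.983 1.107] [2076  419  240  244  228  137   69   66   76  135  157  199  326   69
    1    0    0    0    0]
50 (array([ 458.9, -255.1]), array([19.5, 44.3]), 20.4) 0.0612
198 (array([ 512.5, -225.7]), array([44.9, 74.8]), 20.3) 0.0622
208 (array([ 607.2, -188.1]), array([49.5, 72.7]), 20.7) 0.0626
side [ 0.057 -0.797 -0.005] [0.747 0.009 0.805] [5447  220  224  410  379  301  186  189  209  370  477  500 1269   46
    0    0    0    0    0]
272 (array([ 458.5, -248.8]), array([25. , 62.4]), 14.8) 0.0608
629 (array([ 515.4, -227.5]), array([47.6, 72.8]), 23.9) 0.0619
663 (array([ 610.6, -192.2]), array([52.5, 71.6]), 20.7) 0.0621
wrist [-0.211 -0.873 -0.85 ] [0.684 0.083 0.372] [1308  729  513 1872 1891  293  364  373  425  683  631 1158 3463    0
    0    0    0    0    0]
274 (array([ 455.2, -232.1]), array([18.2, 30.9]), 19.7) 0.0597
1469 (array([ 515.1, -222.1]), array([44. , 65.4]), 20.2) 0.0608
2466 (array([ 611.9, -189.9]), array([49.9, 73.1]), 20.4) 0.0611
```

```bash
python3 - <<'E'
from h import *
t=np.deg2rad(20.5);u=np.array([np.cos(t),np.sin(t)]);w=np.array([-u[1],u[0]])
for n in("scene","side","wrist"):
    P=np.load(n+"_v.npy");q=P[:,:3];F=P[:,3:]
    k=(q[:,2]>.05)&(q[:,2]<.067)&(abs(q[:,0]-.56)<.1)&(abs(q[:,1]+.21)<.1);q=q[k];F=F[k]
    a=q[:,:2]@u*1000;b=q[:,:2]@w*1000
    m=abs(b-np.median(b))<33
    h,e=np.histogram(a[m],np.arange(370,560,2))
    mid=a[m]; s=np.sort(mid); g=np.diff(s);i=g.argmax()
    print(n,"gap",s[i].round(1),s[i+1].round(1),g[i].round(1))
    print([(int(x),int(y)) for x,y in zip(e,h) if y>0])
    for lo,hi in((s[i]-40,s[i]-2),(s[i+1]+2,s[i+1]+45)):
        kk=(a>lo)&(a<hi)&(q[:,2]>.058);print(" b range",np.percentile(b[kk],[0.5,99.5]).round(1))
E
```

```text
scene gap 425.5 477.6 52.1
[(370, 1), (372, 1), (374, 1), (376, 3), (378, 6), (380, 6), (382, 7), (384, 6), (386, 15), (388, 10), (390, 12), (392, 11), (394, 14), (396, 9), (398, 8), (400, 13), (402, 10), (404, 12), (406, 8), (408, 13), (410, 14), (412, 9), (414, 8), (416, 11), (418, 11), (420, 11), (422, 9), (424, 2), (476, 2), (478, 18), (480, 13), (482, 10), (484, 9), (486, 8), (488, 10), (490, 12), (492, 9), (494, 6), (496, 10), (498, 10), (500, 6), (502, 9), (504, 9), (506, 8), (508, 13), (510, 11), (512, 6), (514, 11), (516, 12), (518, 11), (520, 11), (522, 10), (524, 9), (526, 6), (528, 3)]
 b range [-427.8 -353. ]
 b range [-426.2 -352.6]
side gap 428.1 477.8 49.8
[(370, 3), (372, 4), (374, 14), (376, 7), (378, 13), (380, 34), (382, 18), (384, 16), (386, 37), (388, 72), (390, 51), (392, 34), (394, 31), (396, 30), (398, 33), (400, 26), (402, 40), (404, 21), (406, 25), (408, 28), (410, 33), (412, 28), (414, 17), (416, 19), (418, 31), (420, 31), (422, 32), (424, 15), (428, 1), (476, 1), (478, 39), (480, 89), (482, 48), (484, 27), (486, 9), (488, 24), (490, 36), (492, 27), (494, 
[... 250 characters left out ...]

wrist gap 429.3 481.6 52.3
[(370, 9), (372, 7), (374, 4), (376, 17), (378, 15), (380, 7), (382, 32), (384, 41), (386, 47), (388, 32), (390, 38), (392, 66), (394, 82), (396, 81), (398, 84), (400, 91), (402, 81), (404, 85), (406, 87), (408, 91), (410, 88), (412, 88), (414, 103), (416, 101), (418, 78), (420, 85), (422, 90), (424, 100), (426, 129), (428, 19), (480, 11), (482, 90), (484, 96), (486, 94), (488, 98), (490, 93), (492, 91), (494, 94), (496, 101), (498, 98), (500, 99), (502, 98), (504, 101), (506, 98), (508, 98), (510, 99), (512, 102), (514, 97), (516, 99), (518, 100), (520, 98), (522, 100), (524, 99), (526, 100), (528, 99), (530, 70)]
 b range [-417.8 -356.5]
 b range [-427.3 -356.8]
```

Candidates for thick_gauge_centre, by scene pixel:
- Steel gauges: A (280,315), B (316,283), C (341,247).
- Yellow look-alikes: (235,330), (263,362).
- Blue look-alike: (191,297).

The gap is about 52 mm, so the 42 mm gauge fits with more than 8 mm to spare. I choose A: bright steel, block measured at 43 mm, and the close crop in the mosaic confirms it. Next I check the clearances round it.

```bash
python3 - <<'E'
from h import *
d=pickle.load(open("d0.pkl","rb"))
P=np.concatenate([cloud(d[n]).reshape(-1,3) for n in("scene","side")])
c=np.array([.470,.3095])
for zl in(.03,.1,.18):
    q=P[(P[:,2]>zl)&(P[:,2]<.6)&(P[:,0]>.2)];r=np.linalg.norm(q[:,:2]-c,axis=1);an=np.degrees(np.arctan2(q[:,1]-c[1],q[:,0]-c[0]))
    k=(r>.035)&(r<.3)
    for s in range(-180,180,30):
        m=k&(an>=s)&(an<s+30)
        if m.sum()>3: i=np.argsort(r[m])[3]; print(zl,s,(r[m][i]*1000).round(),(q[m][i]*1000).round())
E
```

```text
0.03 -120 112.0 [469. 197.  48.]
0.03 -90 111.0 [471. 198.  44.]
0.03 -60 299.0 [638.  63.  49.]
0.03 -30 299.0 [731. 163.  37.]
0.03 0 189.0 [640. 393.  35.]
0.03 30 95.0 [518. 392.  45.]
0.03 60 87.0 [503. 389.  37.]
0.03 90 110.0 [427. 411.  37.]
0.03 120 121.0 [408. 414.  32.]
0.1 -120 295.0 [459.  15. 334.]
0.1 -90 265.0 [486.  45. 564.]
0.1 30 236.0 [593. 511. 129.]
0.1 60 198.0 [473. 507. 104.]
0.1 90 198.0 [451. 507. 191.]
0.18 -120 295.0 [459.  15. 334.]
0.18 -90 265.0 [486.  45. 564.]
0.18 30 242.0 [591. 519. 189.]
0.18 60 202.0 [479. 511. 183.]
0.18 90 200.0 [438. 507. 191.]
```

Request:
drive_tool --pt "40 -7 0 0 0 -3 60" --pt "85 -14 5 0 0 -6 60" --pt "130 -22 15 0 0 -10 60" --pt "175 -30 25 0 0 -14 60" --pt "220 -38 35 0 0 -18 60" --pt "260 -46 45 0 0 -21 60" --pt "295 -52 50 0 0 -22 60" --pt "310 -55 50 0 0 -22 60"

```text
time_s: 0.95
ee_pos: [0.4686, 0.3125, 0.18]
ee_rot: [[-0.378, 0.926, -0.002], [0.926, 0.378, -0.0], [0.0, -0.002, -1.0]]
contact_force: [-0.2, -0.1, -0.0]
opening: 0.705
grip_force: 0.0
```

```bash
cat > w.py <<'E'
from h import *
from workcell import sense, viewer
def wrist():
    s=sense();r=viewer.read_camera("wrist")
    E=np.eye(4);E[:3,:3]=s["ee_rot"];E[:3,3]=s["ee_pos"];return s,r,cloud(r,E@r["T_tool_cam"])
E
python3 - <<'E'
from w import *
s,r,P=wrist();print(s["ee_pos"].round(4),s["time_s"]);cv2.imwrite("pics/w1.png",r["frame"])
p=P.reshape(-1,3);k=np.linalg.norm(p[:,:2]-[.47,.31],axis=1)<.045
for lo,hi in((.072,.09),(.05,.09),(.042,.049)):
    q=p[k&(p[:,2]>lo)&(p[:,2]<hi)];print(len(q),rect(q),q[:,2].mean().round(4))
E
```

```text
[0.4686 0.3125 0.18  ] 0.95
732 (array([471.8, 310.8]), array([11.7, 33.7]), 22.6) 0.0789
854 (array([471.6, 310.8]), array([12.6, 33.7]), 21.4) 0.0763
2308 (array([472.1, 310.6]), array([42.1, 52. ]), 22.9) 0.0453
```

View pics/w1.png

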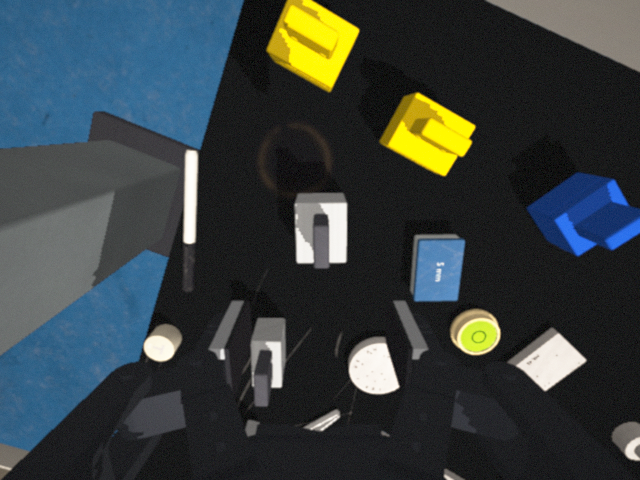

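The wrist picture shows thick steel gauge A at (320,230), with the middle gauge at (267,350). Now I descend on A's tab.

Request:
drive_tool --pt "-2 1 20 0 0 0 50" --pt "-2.5 1.5 45 0 0 -0.5 45" --pt "-2.5 1.5 70 0 0 -0.5 45" --pt "-2.5 1.5 90 0 0 -0.5 45" --pt "-2.5 1.5 108 0 0 -0.5 45" --pt "-2.5 1.5 120 0 0 -0.5 45" --pt "-2.5 1.5 127 0 0 -0.5 45" --pt "-2.5 1.5 127 0 0 -0.5 45"

```text
time_s: 1.8
ee_pos: [0.4721, 0.3075, 0.0537]
ee_rot: [[-0.382, 0.924, -0.001], [0.924, 0.382, -0.001], [-0.0, -0.001, -1.0]]
contact_force: [0.2, -0.8, -0.7]
opening: 0.528
grip_force: 0.0
```

Request:
drive_tool --pt "0 0 0 0 0 0 30" --pt "0 0 0 0 0 0 20" --pt "0 0 0 0 0 0 10" --pt "0 0 0 0 0 0 5" --pt "0 0 0 0 0 0 2" --pt "0 0 0 0 0 0 2" --pt "0 0 0 0 0 0 2" --pt "0 0 0 0 0 0 2"

```text
time_s: 2.6
ee_pos: [0.4728, 0.3086, 0.0553]
ee_rot: [[-0.383, 0.924, 0.001], [0.924, 0.383, 0.001], [0.0, 0.001, -1.0]]
contact_force: [-0.6, -0.7, 6.5]
opening: 0.122
grip_force: 59.3
```

Request:
drive_tool --pt "0 0 -8 0 0 0 2" --pt "0 0 -20 0 0 0 2" --pt "0 0 -40 0 0 0 2" --pt "0 0 -65 0 0 0 2" --pt "0 0 -90 0 0 0 2" --pt "0 0 -115 0 0 0 2" --pt "0 0 -130 0 0 0 2" --pt "0 0 -135 0 0 0 2"

```text
time_s: 3.4
ee_pos: [0.4732, 0.3088, 0.1916]
ee_rot: [[-0.383, 0.924, 0.003], [0.924, 0.383, 0.002], [0.001, 0.003, -1.0]]
contact_force: [-0.3, -0.4, -4.2]
opening: 0.127
grip_force: 58.9
```

```bash
python3 - <<'E'
from w import *
s,r,P=wrist();print(s["ee_pos"].round(4),s["time_s"],s["opening"],s["contact_force"].round(1))
cam=viewer.read_camera("side")
for nm,Q in(("wrist",P),("side",cloud(cam))):
    p=Q.reshape(-1,3);k=(np.linalg.norm(p[:,:2]-s["ee_pos"][:2],axis=1)<.045)
    for lo,hi in((.17,.19),(.13,.168)):
        q=p[k&(p[:,2]>lo)&(p[:,2]<hi)]
        if len(q)>5: print(nm,len(q),rect(q),np.percentile(q[:,2],[2,50,98]).round(4))
e=s["ee_pos"][:2]*1000;R=s["ee_rot"][:2,:2]
for a in(452,455):
    t=np.deg2rad(20.5);c=np.array([a*np.cos(t)+392*np.sin(t),a*np.sin(t)-392*np.cos(t)]);print(c,R.T@(c-e),s["ee_rot"][:2,1])
cv2.imwrite("pics/w2.png",r["frame"])
E
```

```text
[0.4732 0.3088 0.1916] 3.4 0.1265239018111737 [-0.3 -0.4 -4.2]
wrist 4496 (array([468.5, 320.8]), array([42. , 31.7]), 22.5) [0.1715 0.1814 0.1864]
wrist 1169 (array([462.6, 334.7]), array([41.2,  1.3]), 22.7) [0.1413 0.1556 0.1674]
side 259 (array([471.1, 308.2]), array([49.2, 57. ]), 28.3) [0.1706 0.1816 0.188 ]
side 270 (array([463.8, 294.9]), array([38.3, 65.3]), 61.5) [0.1375 0.1554 0.1676]
[ 560.65712299 -208.88176186] [-511.75631078 -117.25166521] [0.92388085 0.38266662]
[ 563.46713956 -207.83113971] [-511.86096696 -114.2535067 ] [0.92388085 0.38266662]
```

View pics/w2.png

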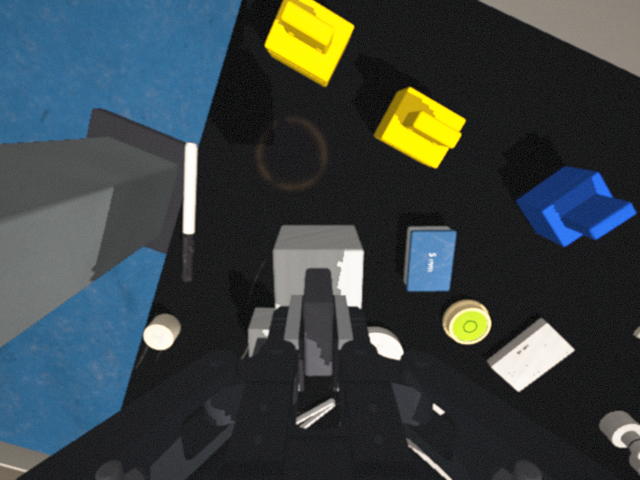

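The wrist picture shows gauge A held upright and square, its block at (318,265). Now I carry it to the vice.

Request:
drive_tool --pt "-12 -3 0 0 0 0 2" --pt "-40 -9 0 0 0 0 2" --pt "-75 -17 0 0 0 0.5 2" --pt "-112 -25 0 0 0 1 2" --pt "-150 -34 0 0 0 1 2" --pt "-188 -42 0 0 0 1.5 2" --pt "-226 -51 0 0 0 2 2" --pt "-264 -60 0 0 0 2 2"

```text
time_s: 4.3
ee_pos: [0.5166, 0.039, 0.1879]
ee_rot: [[-0.35, 0.937, -0.003], [0.937, 0.35, -0.001], [0.0, -0.003, -1.0]]
contact_force: [1.5, 1.0, -4.5]
opening: 0.124
grip_force: 58.8
```

```bash
python3 - <<'E'
from w import *
s=sense();e=s["ee_pos"][:2]*1000;R=s["ee_rot"][:2,:2]
for c in([561,-209],[563,-208]): print(R.T@(np.array(c)-e),s["ee_pos"],np.degrees(np.arctan2(R[1,1],R[0,1])))
E
```

```text
[-247.84869112  -45.09925374] [0.51656083 0.0389679  0.18791437] 20.47322816907357
[-247.61139231  -42.87582246] [0.51656083 0.0389679  0.18791437] 20.47322816907357
```

Request:
drive_tool --pt "-38 -7 0 0 0 0 2" --pt "-76 -14 0 0 0 0 2" --pt "-114 -21 0 0 0 0 2" --pt "-152 -28 0 0 0 0 2" --pt "-188 -34 0 0 0 0 2" --pt "-218 -40 0 0 0 0 2" --pt "-238 -43 0 0 0 0 2" --pt "-246 -45 0 0 0 0 2"

```text
time_s: 5.1
ee_pos: [0.5613, -0.2068, 0.188]
ee_rot: [[-0.348, 0.937, -0.002], [0.937, 0.348, 0.0], [0.001, -0.002, -1.0]]
contact_force: [-0.3, 0.1, -3.8]
opening: 0.128
grip_force: 58.8
```

Request:
drive_tool --pt "0 0 10 0 0 0 2" --pt "0 0 15 0 0 0 2" --pt "0 0 15 0 0 0 2" --pt "0 0 15 0 0 0 2" --pt "0 0 15 0 0 0 2" --pt "0 0 15 0 0 0 2" --pt "0 0 15 0 0 0 2" --pt "0 0 15 0 0 0 2"

```text
time_s: 5.9
ee_pos: [0.562, -0.2047, 0.1745]
ee_rot: [[-0.35, 0.937, 0.0], [0.937, 0.35, -0.0], [-0.0, 0.0, -1.0]]
contact_force: [-0.4, -0.5, -5.5]
opening: 0.13
grip_force: 58.6
```

```bash
cat > v.py <<'E'
from w import *
s,r,P=wrist();T=s["ee_rot"];o=s["ee_pos"]
print(o.round(4),s["time_s"],s["contact_force"].round(1),np.degrees(np.arctan2(T[1,1],T[0,1])).round(2))
cl={"wrist":P}; im=[r["frame"]]
for n in("scene","side"):
    c=viewer.read_camera(n);cl[n]=cloud(c);im.append(c["frame"])
for n,Q in cl.items():
    p=Q.reshape(-1,3);l=(p-o)@T*1000;z=p[:,2]*1000   # tool coords mm
    k=(abs(l[:,0])<33)&(abs(l[:,1])<75)&(z>58)&(z<66);y=np.sort(l[k,1]);g=np.diff(y)
    i=g.argmax() if len(g) else 0
    K=(z>58)&(z<66)&(abs(l[:,1])>29)&(abs(l[:,1])<70)&(abs(l[:,0])<60)
    print(n,"gap in tool y",y[i:i+2].round(1),"jaw x",np.percentile(l[K,0],[1,99]).round(1) if K.sum() else "")
    zt=o[2]*1000; B=(abs(l[:,0])<38)&(abs(l[:,1])<27)&(z>zt-54)&(z<zt-12);b=l[B]
    if len(b)>20: print("  block y",np.percentile(b[:,1],[2,98]).round(1),"x",np.percentile(b[:,0],[2,98]).round(1),len(b),"z",np.percentile(z[B],[2,98]).round(1))
import sys;h=np.zeros((600,800,3),np.uint8);h[:300,:400]=cv2.resize(im[0],(400,300));h[:300,400:]=cv2.resize(im[1][110:230,310:470],(400,300),interpolation=2)
h[300:,:400]=cv2.resize(im[2][230:395,310:530],(400,300),interpolation=2);cv2.imwrite(f"pics/{sys.argv[1]}.png",h)
E
python3 v.py v1
```

```text
[ 0.562  -0.2047  0.1745] 5.9 [-0.4 -0.5 -5.5] 20.51
wrist gap in tool y [-28.7  26.5] jaw x [-37.8  31.3]
  block y [-19.4  19.9] x [27.5 28.3] 1855 z [124.6 162. ]
scene gap in tool y [-31.7  22.7] jaw x [-38.9  35.3]
  block y [-23.8  17.6] x [-15.   31.9] 208 z [123.5 162.2]
side gap in tool y [-28.5  22.2] jaw x [-40.7  29. ]
  block y [-23.5  16.1] x [-25.5  25. ] 568 z [125.3 161.9]
```

View pics/v1.png

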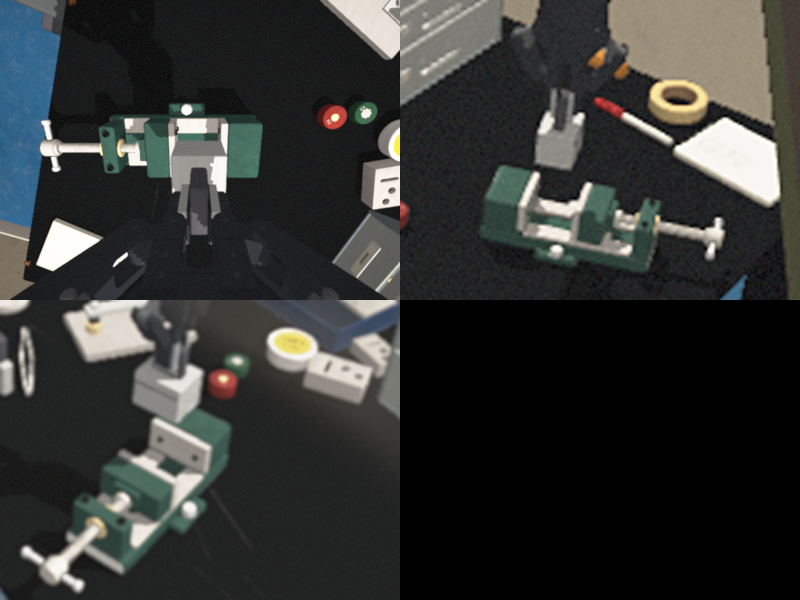

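The picture shows the gauge hanging above the gap, a few mm off along the jaws. All views agree on a shift of about −5.5 mm in tool x and −1 mm in tool y, so I correct and lower it.

Request:
drive_tool --pt "-2 -0.5 8 0 0 0 2" --pt "-5 -1 20 0 0 0 2" --pt "-5.5 -1 35 0 0 0 2" --pt "-5.5 -1 45 0 0 0 2" --pt "-5.5 -1 50 0 0 0 2" --pt "-5.5 -1 50 0 0 0 2" --pt "-5.5 -1 50 0 0 0 2" --pt "-5.5 -1 50 0 0 0 2"

```text
time_s: 6.85
ee_pos: [0.5635, -0.2105, 0.125]
ee_rot: [[-0.35, 0.937, 0.001], [0.937, 0.35, -0.001], [-0.001, 0.001, -1.0]]
contact_force: [0.9, 0.5, -4.7]
opening: 0.127
grip_force: 58.7
```

```bash
python3 v.py v2
```

```text
[ 0.5635 -0.2105  0.125 ] 6.85 [ 0.9  0.5 -4.7] 20.5
wrist gap in tool y [-28.1  27. ] jaw x [-31.8  37.2]
  block y [-19.4  19.8] x [27.5 28.4] 1850 z [ 75.  112.5]
scene gap in tool y [-29.3  24.8] jaw x [-32.   40.6]
  block y [-23.8  17.4] x [-15.3  33.7] 196 z [ 75.1 112.6]
side gap in tool y [-27.7  24.3] jaw x [-34.8  35. ]
  block y [-23.5  16.6] x [-25.3  25.4] 516 z [ 75.7 112.3]
```

View pics/v2.png

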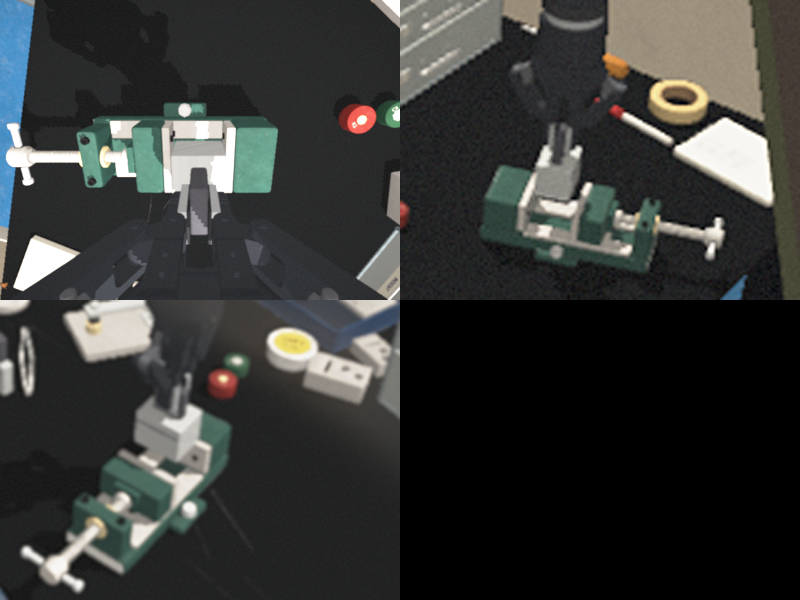

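The picture shows the gauge centred over the gap to within 2 mm on both axes in every view. Lowering to the bed.

Request:
drive_tool --pt "0 0.5 6 0 0 0 2" --pt "0 0.5 13 0 0 0 2" --pt "0 0.5 20 0 0 0 2" --pt "0 0.5 27 0 0 0 2" --pt "0 0.5 33 0 0 0 2" --pt "0 0.5 38 0 0 0 2" --pt "0 0.5 42 0 0 0 2" --pt "0 0.5 43 0 0 0 2"

```text
time_s: 7.8
ee_pos: [0.5631, -0.21, 0.0807]
ee_rot: [[-0.35, 0.937, -0.001], [0.937, 0.35, 0.0], [0.001, -0.001, -1.0]]
contact_force: [-1.9, -0.5, -4.3]
opening: 0.124
grip_force: 58.7
```

Request:
drive_tool --pt "0 0 1 0 0 0 2" --pt "0 0 1.5 0 0 0 2" --pt "0 0 2 0 0 0 2" --pt "0 0 2.5 0 0 0 2" --pt "0 0 3 0 0 0 2" --pt "0 0 3 0 0 0 2" --pt "0 0 3 0 0 0 2" --pt "0 0 3 0 0 0 2"

```text
time_s: 8.6
ee_pos: [0.5637, -0.2103, 0.0793]
ee_rot: [[-0.35, 0.937, 0.001], [0.937, 0.35, -0.001], [-0.001, 0.001, -1.0]]
contact_force: [-3.4, 1.2, 5.9]
opening: 0.129
grip_force: 60.2
```

The foot is on the bed: TCP 79.3 mm is the bed's 24 mm plus 55 mm, and the force has turned upward. Releasing.

Request:
drive_tool --pt "0 0 -1 0 0 0 14" --pt "0 0 -1 0 0 0 18" --pt "0 0 -1 0 0 0 25" --pt "0 0 -1 0 0 0 32" --pt "0 0 -1 0 0 0 40" --pt "0 0 -1 0 0 0 40" --pt "0 0 -1 0 0 0 40" --pt "0 0 -1 0 0 0 40"

```text
time_s: 9.4
ee_pos: [0.5634, -0.2101, 0.0793]
ee_rot: [[-0.35, 0.937, -0.0], [0.937, 0.35, 0.0], [0.0, -0.0, -1.0]]
contact_force: [0.3, -0.2, 0.1]
opening: 0.471
grip_force: 0.0
```

Request:
drive_tool --pt "0 0 -8 0 0 0 40" --pt "0 0 -20 0 0 0 40" --pt "0 0 -40 0 0 0 40" --pt "0 0 -65 0 0 0 40" --pt "0 0 -90 0 0 0 40" --pt "0 0 -110 0 0 0 40" --pt "0 0 -120 0 0 0 40" --pt "0 0 -120 0 0 0 40"

```text
time_s: 10.2
ee_pos: [0.5646, -0.2106, 0.2017]
ee_rot: [[-0.35, 0.937, 0.004], [0.937, 0.35, -0.002], [-0.003, 0.003, -1.0]]
contact_force: [0.5, -0.1, -0.2]
opening: 0.468
grip_force: 0.0
```

```bash
python3 v.py v3; python3 - <<'E'
from w import *
s,r,P=wrist();p=P.reshape(-1,3);k=np.linalg.norm(p[:,:2]-[.564,-.21],axis=1)<.04
q=p[k&(p[:,2]>.09)&(p[:,2]<.12)];print(len(q),rect(q),np.percentile(q[:,2],[2,50,98]))
E
```

```text
[ 0.5646 -0.2106  0.2017] 10.2 [ 0.5 -0.1 -0.2] 20.5
wrist gap in tool y [-29.5 -21.5] jaw x [-31.   37.8]
scene gap in tool y [-31.9 -24.8] jaw x [-32.6  42. ]
side gap in tool y [18.4 23.6] jaw x [-33.6  35.7]
798 (array([ 563. , -208.2]), array([11.5, 34.1]), 20.6) [0.09269975 0.10307585 0.10449391]
```

View pics/v3.png

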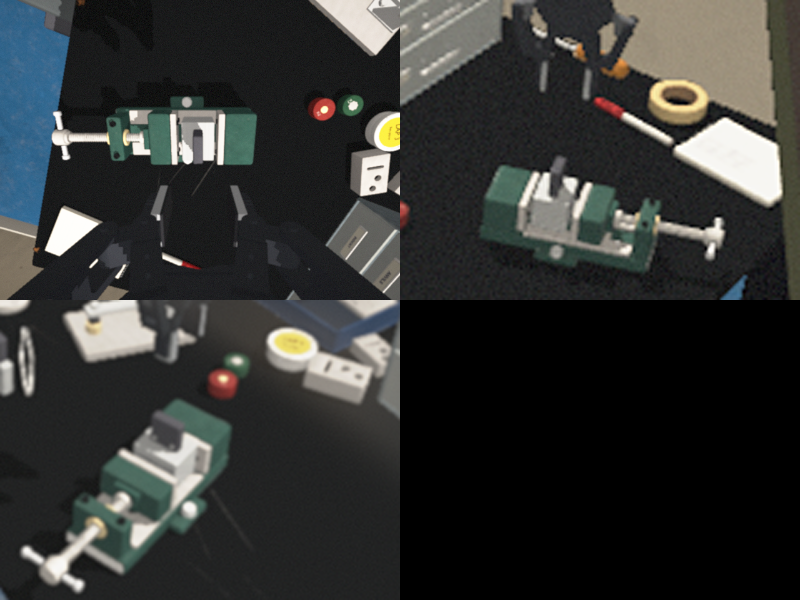

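The picture shows the thick gauge standing upright between the jaws, centred. Its tab top is at 104 mm, which is the 24 mm bed plus 80 mm, so the foot is on the bed. The gripper is clear.

```bash
python3 -c "
from workcell import robot;print(robot.finish_job())"
```

```text
the job is handed in; nothing more can be done
None
```

The vice gap measures about 52 mm, so I stood the 42 mm (thickest) gauge upright on the bed, mid-jaw, and let go; the other two gauges and the jaw were not moved, and the job is handed in.

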